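Hang the seal caddy on the sprung desk arm

TASK

Pick up the green seal-stone caddy by its wooden grip and hang its steel ring in the dip of the red hook on the spring-balanced swing arm. Keep hold while the arm sinks and ease the load down slowly and gently, letting go only once the arm carries the whole weight and has settled, so that it neither drops nor springs up. Leave the caddy hanging still and clear of the robot, and leave the ink dish, paperweight and ink bottle where they are.

Things in the scene. Friction and masses are not known exactly. Their poses are not given: they have to be found in the camera images.
- caddy: loose green round tin, 80 mm diameter and 58 mm tall, with seal stones in it, a wire bail, a steel ring above and a dark wooden grip on top, 156 mm tall in all. Origin: centre of its underside; z up; ring and bail lie in its y-z plane, so a hook goes through the ring along its x axis (either way round). Mass unknown, between about 0.5 and 0.93 kg
- caddy_grip (a point): middle of the wooden grip, 136 mm above the caddy's underside; the grip is 16 mm thick along the caddy's y (the way to pinch it), 24 mm wide along its x, and reaches from 112 to 156 mm above the underside. Axes as the caddy's
- caddy_eye (a point): inner top point of the ring, 107 mm above the caddy's underside and 29 mm below caddy_grip: the spot that rests on the hook. The ring's opening is 30 mm in diameter below this point, its wire 6 mm thick. Axes as the caddy's
- stand: fixed swing-arm stand: dark round foot of 120 mm diameter with a 26 mm post and a grey head up to 262 mm high. Origin: centre of the foot on the table
- hook: level end piece of the swing arm: grey block, 24 x 34 x 56 mm, with the red hook. Origin: pivot in the block. Its x axis points level from the hook back to the stand, so the hook's open, upturned tip points along its -x; it stays level as the arm sinks
- hook_seat (a point): bottom of the dip in the red hook, on the upper surface of its 8 mm thick bar, where the ring must rest; 62 mm in front of the grey block's pivot (hook's -x) and about 280 mm above the table when empty. Measured from here the upturned tip ends 28 mm ahead (-x) and 12 mm higher, the dip is nearly flat from 12 mm ahead to 8 mm behind, the bar then rises to 12 mm higher from 24 mm behind on, and the underside is 8 mm below. Axes as the hook's
- swingarm (a joint): how far the sprung arm has sunk, rad: 0 = empty, at its upper stop, to 0.62 at the lower stop. Links 220 mm long, sloping up 0.25 rad at 0, so the hook sinks on an arc: 7 mm forward (its -x) until level, then back; give way to side forces or the ring wedges. Starts to sink at 1 to 3.5 N (varies), then about 14 mm per N (20 to 120 mm under the caddy). Let go out of balance, it bounces
- swivel (a joint): swing of the arm sideways about the stand's upright post, rad, counter-clockwise from above; turns freely with slight friction when pushed
- ink_dish: blue ceramic dish, 80 mm across, 30 mm tall; bystander. Origin: centre of its underside
- paperweight: brass bar paperweight, 30 x 120 x 18 mm (long along its y) with a low knob; bystander. Origin: centre of its underside
- ink_bottle: orange plastic bottle with a white cap, 48 mm diameter, 100 mm tall; bystander. Origin: centre of its underside

How it is judged:
On the way, in this order (a step that is already met when the one before it is completed fails the run):
1. the caddy is lifted clear of the table in the gripper (height (world z) of caddy above 0.05 m and contact force between the fingers and caddy above 1 N), for 0.2 s.
2. the ring rests in the hook, the arm has sunk and stands still with at least 2 N on the hook, while the gripper still holds the caddy (distance between caddy_eye and hook_seat below 0.015 m and contact force between caddy and hook above 2 N and value of joint swingarm above 0.05 rad and velocity of joint swingarm between -0.1 and 0.1 rad/s and contact force between the fingers and caddy above 1 N), for 0.2 s.
At the end, for the whole second after the job is handed in: the caddy hangs by its ring in the dip of the hook (ring's inner top within 15 mm of the bottom of the dip), upright within 0.2 rad, at least 30 mm above the table, slower than 50 mm/s, with the arm sunk by more than 0.05 rad and at rest (below 0.15 rad/s) (distance between caddy_eye and hook_seat below 0.015 m and height (world z) of caddy above 0.03 m and angle between caddy's own z axis and vertical below 0.2 rad and linear speed of caddy below 0.05 m/s and value of joint swingarm above 0.05 rad and velocity of joint swingarm between -0.15 and 0.15 rad/s); the robot touches nothing.
It fails at once if once the gripper has let go of the caddy, the arm drops or springs up faster than 0.25 rad/s (about 55 mm/s at the hook): it was let go before it had settled or was pulled too low (contact force between the fingers and caddy below 0.2 N and distance between caddy_eye and hook_seat below 0.03 m and (velocity of joint swingarm above 0.25 rad/s or velocity of joint swingarm below -0.25 rad/s)).
It fails at once if the arm is moved faster than 0.7 rad/s (about 150 mm/s at the hook) at any time (velocity of joint swingarm above 0.7 rad/s or velocity of joint swingarm below -0.7 rad/s).
It fails at once if the caddy is forced on the hook with more than 15 N (contact force between caddy and hook above 15 N).
It fails at once if the ink dish, paperweight or ink bottle is moved by more than 20 mm (distance of any of ink_dish, paperweight, ink_bottle from where it was at the start of the episode above 0.02 m).
It also fails if it takes over 58 s, if anything falls off the work surface, if the arm or the gripper's body presses on something with over 40 N, if the wrist force passes 120 N, or if a joint passes its speed limit or range.

ROBOT

A 6-joint arm with a two-finger parallel gripper is mounted at the origin on the work surface. World frame = base frame: x ahead of the robot, y to its left, z up, the work surface at z = 0. Lengths are in m, angles in rad, forces in N, time in s.
With the tool pointing down it reaches from about 0.25 to 0.725 m from the base axis. Payload 4 kg.
Tool frame: the origin (TCP) lies midway between the tips of the shut fingers; the grasp point (between the pads) lies 19 mm behind it; z points along the fingers, y is the direction in which the jaws open and shut (so a half turn about z gives the same grasp; the last joint's range is limited). The gripper opens to 85 mm and grips with 20 to 120 N. Pads are 22 mm wide; open, the fingers measure 114 mm over their backs; the gripper's body (76 mm by 85 mm) begins 54 mm behind the grasp point. The pads swing forward as they close: fully open they stand 13 mm farther back than shut.
Start: joints at [1.113, 0.241, 0.005, 1.335, 0, 1.571], TCP at [0.221, 0.449, 0.192] pointing down, gripper open.
Joint ranges: [-2.72, 2.72], [-1.05, 1.87], [-1.09, 1.28], [-1.99, 2.15], [-1.42, 1.44], [-3.14, 3.14]. Speed limits (rad/s): [2.79, 2.79, 3.14, 3.14, 3.14, 3.14].

INTERFACE

Orientations are given as a unit quaternion [x, y, z, w].
In Python, from workcell import bot, eyes, job gives the robot as it stands.
- The arm moves only by the shell command python3 -m crank 'ROWS'. ROWS is a JSON object of lists of equal length, an entry for each row: "dr": the turn, a rotation vector about the tool's x, y, z in rad, a list of three; "travel": the shift along the tool's x, y, z in m, a list of three; "hand": the finger opening in m, from 0 to 0.0854. In form: {"dr": [[wx, wy, wz], ...], "travel": [[x, y, z], ...], "hand": [hand, ...]}. A call has 1 to 10 rows; each row is the pose to reach, as a shift and turn from the pose commanded when the call began, along the tool's axes at that moment; what a row does not reach only later rows make up. A row lasts 1/8 s, in which the tool goes at most 62.5 mm and 10.7 degrees, less where a joint would pass 70% of its speed; a pose out of reach is approached as far as the arm can. A call with a gripper value outside its range is refused whole. The fingers move at their own pace and stop on an object; the grip force is fixed at half the most. Time passes only in rows, so rows that repeat a pose let the fingers close. It gives the time, the measured TCP pose, the force and the opening at its end, in the units of the state.
- bot.get_obs(): the state, without advancing time (a new reading comes with each control period).
- eyes.camera(name): name is "side" or "top" or "wrist"; returns a dict with "color" (384x512x3 uint8, red, green, blue), "K" (3x3 intrinsics, pixels), "R" (3x3) and "t" (3): a world point X has camera coordinates R X + t; the wrist camera has in their place "T_tool_cam" (4x4, takes a point from camera to tool coordinates, whose origin is the TCP and whose axes are the flange's). Camera axes: x right, y down, z forward; pixel columns grow to the right and rows downward; lengths in m; the calibration is good to about 2 mm. A picture is of the moment at which its call begins: read the wrist's pose just before it. There is no depth.
- job.job_done(): hands the job in, once; it reports no verdict.
The state is a dict: "clock": time; "joint_pos": joint angles; "joint_vel": joint speeds; "tau": joint torques, N m; "eef_pos": TCP position; "tool_rot": TCP orientation; "ft_force": force on the tool from outside, world axes, zero at the start; "ft_torque": the same for the moment, N m; "grip_width": finger opening in m.
Only numpy, scipy, OpenCV 4.12 (cv2) and the standard library are available. Lean on these libraries where they do the work, as an engineer would, in place of code of your own. Each camera call takes 0.05 s, during which the arm holds its last target.

## Working session

There is one attempt and no reset: what is moved stays moved. The work goes in short steps, Python scripts to look and compute and a shell command to move; the robot and the scene stay as the last step left them, time stands still between calls to the robot, and variables do not carry over. Pictures are saved under pics/ and viewed, and the job is handed in when it is done.

```bash
ls; mkdir -p pics; python3 - <<'E'
from workcell import bot, eyes, job
import cv2, numpy as np
o=bot.get_obs()
for k,v in o.items(): print(k,np.round(v,4))
for n in ["side","top","wrist"]:
    c=eyes.camera(n); cv2.imwrite(f"pics/{n}0.png",c["color"][:,:,::-1])
    np.savez(f"{n}0.npz",**c)
    for k in c:
        if k!="color": print(n,k,np.round(c[k],4).tolist())
E
```

```text
pics
clock 0.0
joint_pos [1.113  0.2414 0.0037 1.3352 0.     1.5708]
joint_vel [-0.0005  0.0002 -0.0003  0.0017  0.0002 -0.001 ]
tau [ 1.00000e-03 -3.72315e+01  2.52411e+01  1.69000e-02  3.00000e-04
  0.00000e+00]
eef_pos [0.2207 0.4479 0.1911]
tool_rot [ 2.269e-01  9.739e-01 -1.000e-03 -2.000e-04]
ft_force [-0.3702 -0.052   0.0303]
ft_torque [-0.0474  0.0219 -0.0214]
grip_width 0.0851
side K [[485.4877, 0.0, 260.0455], [0.0, 485.4877, 197.7313], [0.0, 0.0, 1.0]]
side R [[-0.9953, -0.0967, 0.0043], [-0.0733, 0.7248, -0.685], [0.0631, -0.6821, -0.7285]]
side t [0.6172, 0.1327, 1.6857]
top K [[408.8028, 0.0, 254.5665], [0.0, 408.8028, 193.8584], [0.0, 0.0, 1.0]]
top R [[-0.0168, -0.9998, -0.0107], [-0.9855, 0.0184, -0.1686], [0.1687, 0.0077, -0.9856]]
top t [0.0675, 0.6279, 1.1624]
wrist K [[267.5499, 0.0, 253.0614], [0.0, 267.5499, 191.1744], [0.0, 0.0, 1.0]]
wrist T_tool_cam [[-0.0, -0.9628, -0.2703, 0.0689], [1.0, -0.0001, 0.0002, -0.0013], [-0.0002, -0.2703, 0.9628, -0.1821], [0.0, 0.0, 0.0, 1.0]]
```

View pics/side0.png

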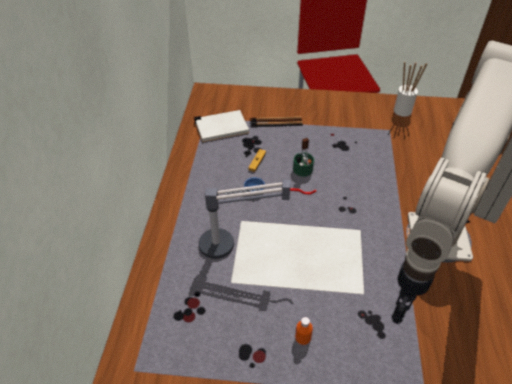

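View pics/top0.png

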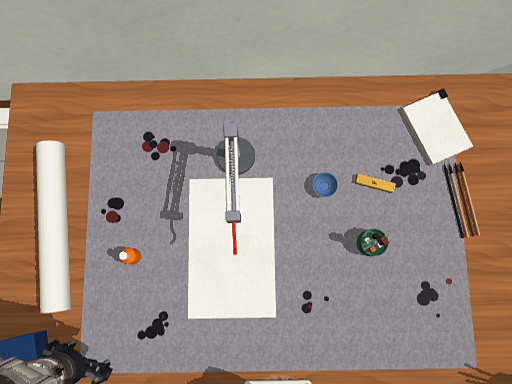

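View pics/wrist0.png

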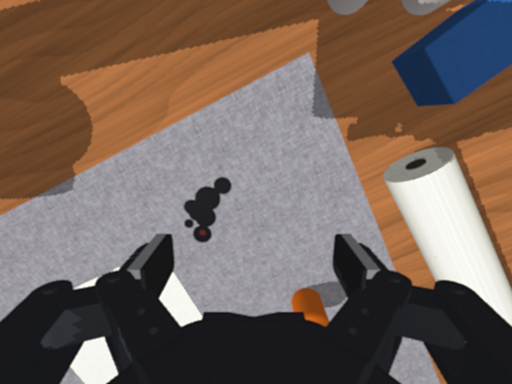

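The side view shows the caddy at about (303,162), the red hook at (290–316,190), the stand foot at (215,243) and the bottle at (304,330). In the top view the caddy is at (373,242), the hook runs (235,220→254), the dish is at (322,184) and the paperweight at (375,183).

```bash
python3 - <<'E'
import cv2, numpy as np
for n,(x0,y0,x1,y1) in {"side":(190,120,340,220),"top":(200,110,420,270)}.items():
    im=cv2.imread(f"pics/{n}0.png")[y0:y1,x0:x1]
    s=min(800//(x1-x0),600//(y1-y0)); im=cv2.resize(im,None,fx=s,fy=s,interpolation=cv2.INTER_CUBIC); print(n,s)
    cv2.imwrite(f"pics/{n}0z.png",im)
    d=np.load(f"{n}0.npz");hsv=cv2.cvtColor(d["color"],cv2.COLOR_RGB2HSV).astype(int)
    H,S,V=[hsv[...,i] for i in range(3)]
    for nm,m in {"red":((H<6)|(H>174))&(S>170)&(V>90),"green":(H>55)&(H<95)&(S>90)&(V>25)}.items():
        nn,l,st,ce=cv2.connectedComponentsWithStats(m.astype(np.uint8))
        for i in range(1,nn):
            if st[i,4]>15: print(n,nm,st[i],ce[i].round(1))
E
```

```text
side 5
side red [298   0  50  53 837] [316.5  24.4]
side red [317   1   5   9  18] [318.8   4.8]
side red [353   4   9  15  41] [356.8  11.6]
side red [357  26   4   9  17] [358.4  30.2]
side red [350  33  10  11  34] [354.2  37.9]
side red [334  35   9  14  34] [337.6  40.6]
side red [342  34  13  14  32] [347.8  41.8]
side red [341  43   7   6  19] [342.9  45.6]
side red [ 298   55   81   38 2199] [338.   74.3]
side red [291 188  24   6  36] [301.9 190.9]
side green [294 155  19  21 193] [301.5 167.8]
top 3
top red [232 222   5  33  83] [234.1 238.1]
top green [357 229  31  27 387] [370.  242.5]
```

View pics/side0z.png

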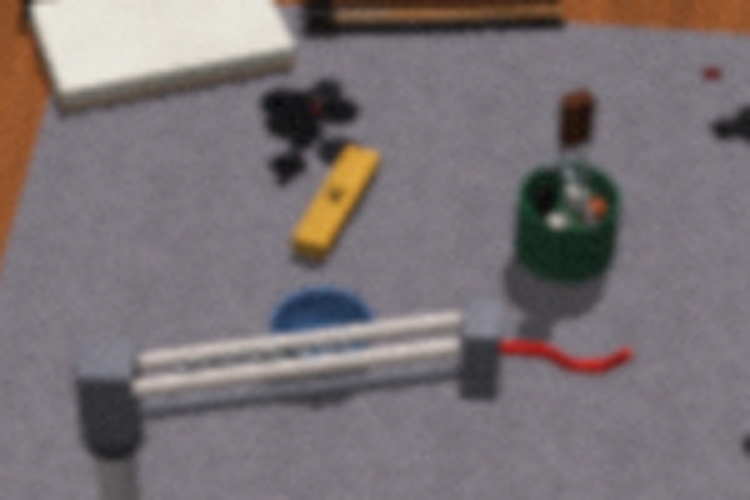

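View pics/top0z.png

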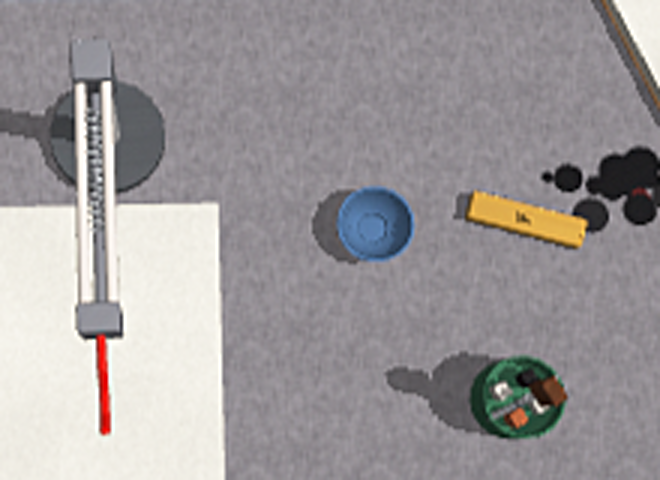

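```bash
cat > h.py <<'E'
import numpy as np, cv2
C={n:np.load(f"{n}0.npz") for n in("side","top","wrist")}
def P(c): return c["K"]@np.c_[c["R"],c["t"]]
def tri(ps,pt,a=C["side"],b=C["top"]):
    X=cv2.triangulatePoints(P(a),P(b),np.array(ps,float).reshape(2,1),np.array(pt,float).reshape(2,1)).ravel();X=X[:3]/X[3]
    e=[np.array(p)-(lambda q:q[:2]/q[2])(P(c)@np.r_[X,1]) for c,p in((a,ps),(b,pt))]
    return X.round(4),np.round(e,1).tolist()
def ray(c,p,z):
    d=c["R"].T@np.linalg.inv(c["K"])@np.r_[p,1.]; o=-c["R"].T@c["t"]
    return (o+d*(z-o[2])/d[2]).round(4)
E
python3 - <<'E'
from h import *
print("grip",tri((305.4,143.6),(382.7,240.3)))
print("tip",tri((316.2,190.6),(235.3,254)))
print("root",tri((290.5,189.3),(233.5,222)))
T=C["top"];S=C["side"]
print("tinrim top z58",ray(T,(372.7,242.3),.058))
print("foot",ray(T,(235.5,155),0.01),ray(S,(215.5,243),.01))
print("head",ray(T,(231,129),.262)); print("block",ray(T,(232.7,216),.3), ray(T,(232.7,216),.32))
print("hook tip",ray(T,(235.3,254),.292),"root",ray(T,(233.7,222),.292))
print("dish",ray(T,(324,185),.03),"pw",ray(T,(375,183),.018),"bot",ray(T,(128,256),.08))
E
```

```text
grip (array([ 0.4794, -0.2903,  0.1315]), [[0.3, 0.1], [0.0, -0.6]])
tip (array([0.4457, 0.1022, 0.2852]), [[0.4, 0.1], [0.1, -0.7]])
root (array([0.5213, 0.1057, 0.2864]), [[0.3, 0.1], [0.0, -0.5]])
tinrim top z58 [ 0.4796 -0.2834  0.058 ]
foot [0.7612 0.1144 0.01  ] [0.7609 0.1153 0.01  ]
head [0.7607 0.1115 0.262 ]
block [0.5351 0.1065 0.3   ] [0.5328 0.1053 0.32  ]
hook tip [0.4471 0.1017 0.292 ] root [0.5218 0.1048 0.292 ]
dish [ 0.6564 -0.1549  0.03  ] pw [ 0.662  -0.3133  0.018 ] bot [0.4519 0.4192 0.08  ]
```

```bash
cat >> h.py <<'E'
from scipy.spatial.transform import Rotation as Ro
def go(p,yang,lvl=True):
    "target TCP world p, tool-down with tool y at world angle yang -> travel, dr"
    from workcell import bot
    o=bot.get_obs(); R0=Ro.from_quat(o["tool_rot"])
    y=np.array([np.cos(yang),np.sin(yang),0]);z=np.array([0,0,-1.]);x=np.cross(y,z)
    R1=Ro.from_matrix(np.c_[x,y,z])
    print("travel",(R0.inv().apply(np.array(p)-o["eef_pos"])).round(4).tolist(),"dr",(R0.inv()*R1).as_rotvec().round(3).tolist())
E
python3 - <<'E'
from h import *
go((0.479,-0.287,0.40),1.113); go((0.479,-0.287,0.40),1.88); go((0.479,-0.287,0.30),1.88)
E
```

```text
travel [-0.5565, -0.5455, -0.2078] dr [-0.002, 0.0, -0.0]
travel [-0.5565, -0.5455, -0.2078] dr [-0.002, -0.001, -0.767]
travel [-0.5565, -0.5454, -0.1078] dr [-0.002, -0.001, -0.767]
```

```bash
python3 -m crank '{"dr":[[0,0,0],[0,0,0],[0,0,0],[0,0,0],[0,0,-0.1],[0,0,-0.2],[0,0,-0.3],[0,0,-0.4],[0,0,-0.5],[0,0,-0.5]],"travel":[[0,0,-0.05],[0,0,-0.1],[0,0,-0.16],[-0.02,-0.02,-0.2],[-0.06,-0.06,-0.207],[-0.1,-0.1,-0.207],[-0.14,-0.14,-0.207],[-0.18,-0.18,-0.207],[-0.22,-0.22,-0.207],[-0.24,-0.24,-0.207]],"hand":[0.085,0.085,0.085,0.085,0.085,0.085,0.085,0.085,0.085,0.085]}'
python3 - <<'E'
from h import *
go((0.479,-0.287,0.40),1.88);go((0.479,-0.287,0.30),1.88)
E
```

```text
clock: 1.4
eef_pos: [0.3303, 0.1249, 0.3991]
tool_rot: [-0.02, 1.0, -0.0, 0.0]
ft_force: [-0.1, -0.1, 0.2]
grip_width: 0.0851
travel [-0.1321, -0.4175, -0.0008] dr [-0.0, 0.0, -0.269]
travel [-0.1321, -0.4175, 0.0992] dr [-0.0, 0.0, -0.269]
```

```bash
python3 -m crank '{"dr":[[0,0,-0.05],[0,0,-0.1],[0,0,-0.15],[0,0,-0.2],[0,0,-0.25],[0,0,-0.269],[0,0,-0.269],[0,0,-0.269],[0,0,-0.269],[0,0,-0.269]],"travel":[[-0.016,-0.05,0],[-0.032,-0.1,0],[-0.048,-0.15,0],[-0.064,-0.2,0],[-0.08,-0.25,0.02],[-0.096,-0.3,0.05],[-0.112,-0.35,0.08],[-0.128,-0.4,0.099],[-0.132,-0.4175,0.099],[-0.132,-0.4175,0.099]],"hand":[0.085,0.085,0.085,0.085,0.085,0.085,0.085,0.085,0.085,0.085]}'
python3 - <<'E'
from workcell import bot, eyes
import cv2,numpy as np
o=bot.get_obs();print(o["eef_pos"],o["tool_rot"],o["joint_pos"].round(3) if hasattr(o["joint_pos"],'round') else o["joint_pos"])
c=eyes.camera("wrist");np.savez("w1.npz",p=o["eef_pos"],q=o["tool_rot"],**c);cv2.imwrite("pics/w1.png",c["color"][:,:,::-1])
E
```

```text
clock: 2.65
eef_pos: [0.4794, -0.2854, 0.2985]
tool_rot: [-0.154, 0.988, 0.001, -0.001]
ft_force: [-0.4, 0.1, -0.4]
grip_width: 0.0851
[ 0.47938035 -0.28537875  0.29846747] [-1.53936951e-01  9.88079735e-01  8.98987662e-04 -1.02153525e-03] [-0.537  0.351  0.429  1.652  0.    -0.846]
```

View pics/w1.png

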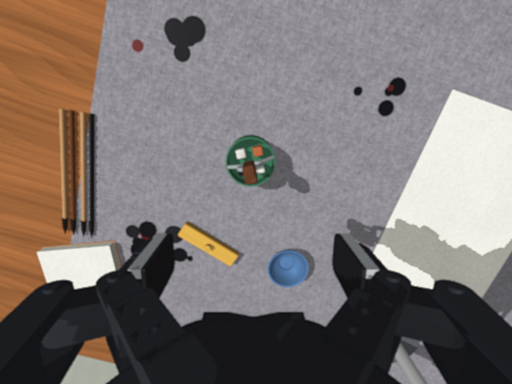

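```bash
python3 - <<'E'
import cv2
im=cv2.imread("pics/w1.png")[125:205,205:320]
cv2.imwrite("pics/w1z.png",cv2.resize(im,None,fx=7,fy=7,interpolation=cv2.INTER_CUBIC)[:, :800])
E
```

```text
(no output)
```

View pics/w1z.png

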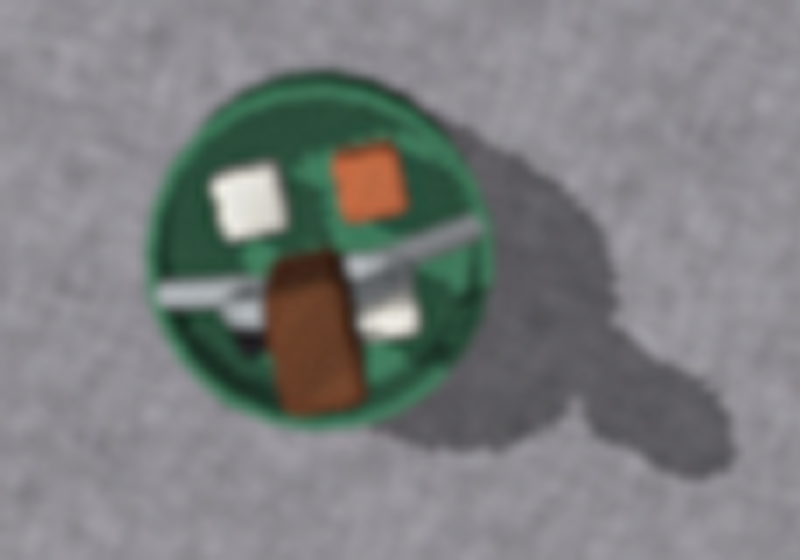

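```bash
cat >> h.py <<'E'
def wcam(f):
    d=np.load(f); Rt=Ro.from_quat(d["q"]).as_matrix(); M=np.eye(4);M[:3,:3]=Rt;M[:3,3]=d["p"]
    W=np.linalg.inv(M@d["T_tool_cam"]); return dict(K=d["K"],R=W[:3,:3],t=W[:3,3])
E
python3 - <<'E'
from h import *
w=wcam("w1.npz");f=lambda u,v:np.array((205+u/7,125+v/7))
a=ray(w,f(160,297),.058);b=ray(w,f(480,225),.058);print(a,b,np.hypot(*(b-a)[:2]),np.arctan2(*(b-a)[1::-1]))
print("rim",ray(w,f(320,250),.058),ray(w,f(148,250),.058),ray(w,f(492,250),.058))
t=[f(275,310),f(350,295),f(368,400),f(285,415)]
for p in t: print(ray(w,p,.156))
print("gripcentre", tri((305.4,143.6),f(315,335),C["side"],w), "top of grip ctr",ray(w,np.mean(t,0),.156))
E
```

```text
[ 0.5004 -0.3212  0.058 ] [ 0.4625 -0.2568  0.058 ] 0.07472462780101348 2.10272394948582
rim [ 0.479  -0.2896  0.058 ] [ 0.4908 -0.3268  0.058 ] [ 0.4671 -0.2524  0.058 ]
[ 0.4764 -0.298   0.156 ]
[ 0.4698 -0.2863  0.156 ]
[ 0.4869 -0.2774  0.156 ]
[ 0.494  -0.2907  0.156 ]
gripcentre (array([ 0.4794, -0.2882,  0.1335]), [[0.3, 0.1], [-1.3, 2.4]]) top of grip ctr [ 0.4817 -0.2881  0.156 ]
```

```bash
python3 - <<'E'
from h import *
go((0.480,-0.2885,0.120),2.09)
E
```

```text
travel [0.0006, -0.0043, 0.1793] dr [0.002, -0.001, -0.209]
```

```bash
python3 -m crank '{"dr":[[0,0,-0.1],[0,0,-0.209],[0,0,-0.209],[0,0,-0.209],[0,0,-0.209],[0,0,-0.209],[0,0,-0.209]],"travel":[[0,-0.004,0.04],[0.0005,-0.004,0.08],[0.0005,-0.004,0.11],[0.0005,-0.004,0.14],[0.0005,-0.004,0.16],[0.0005,-0.004,0.16],[0.0005,-0.004,0.16]],"hand":[0.085,0.085,0.085,0.085,0.085,0.085,0.085]}'
python3 - <<'E'
from workcell import bot, eyes
from h import *
o=bot.get_obs();print(o["joint_pos"])
for n in("wrist","side"):
    c=eyes.camera(n);np.savez(n+"2.npz",p=o["eef_pos"],q=o["tool_rot"],**c);im=c["color"][:,:,::-1]
    if n=="side": im=cv2.resize(im[80:220,230:420],None,fx=4,fy=4,interpolation=cv2.INTER_CUBIC)
    cv2.imwrite(f"pics/{n}2.png",im)
go((0.480,-0.2885,0.120),2.09)
E
```

```text
clock: 3.58
eef_pos: [0.4812, -0.288, 0.1416]
tool_rot: [-0.258, 0.966, -0.001, 0.001]
ft_force: [0.5, -0.1, 0.5]
grip_width: 0.0853
[-5.39393460e-01  3.83847306e-01  7.25353491e-02  1.25719811e+00
  9.87261036e-05 -1.06061243e+00]
travel [0.0013, 0.0008, 0.0218] dr [-0.003, 0.002, 0.002]
```

View pics/wrist2.png

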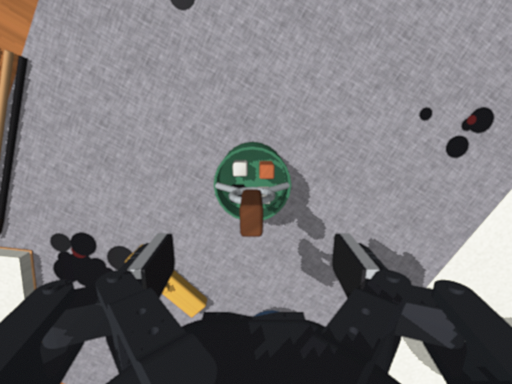

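View pics/side2.png

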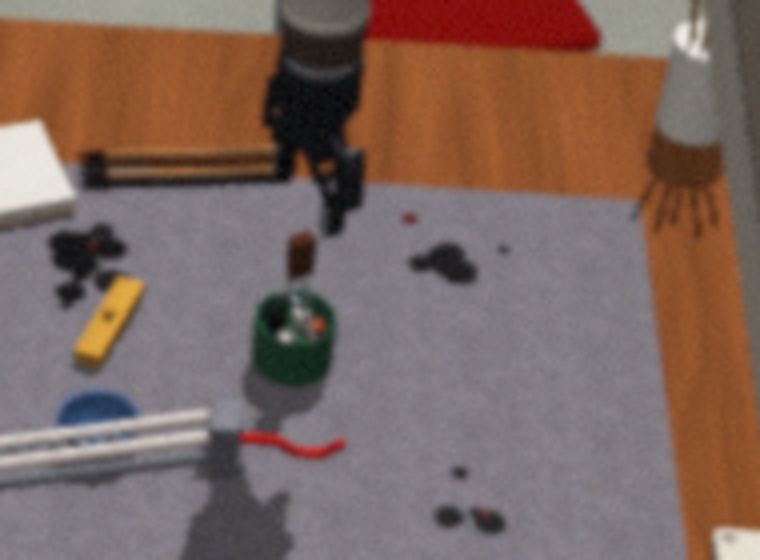

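```bash
python3 - <<'E'
from h import *
pr=lambda c,X:(lambda q:((q[:2]/q[2])-[230,80])*4)(P(c)@np.r_[X,1])
S=C["side"]
y=np.array([np.cos(2.09),np.sin(2.09),0])
for s in(-.05,0,.05): print(s,pr(S,np.array([.481,-.288,.1546])+s*y))
print(pr(S,(.48,-.2885,.156)),pr(S,(.48,-.2885,.112)))
E
```

```text
-0.05 [275.54593233 205.23923418]
0 [300.35243752 236.54802029]
0.05 [326.03348662 268.96058574]
[301.55971101 235.10418714] [298.18400319 271.19688063]
```

```bash
python3 - <<'E'
from h import *
w=wcam("wrist2.npz")
pr=lambda c,X:(lambda q:((q[:2]/q[2])))(P(c)@np.r_[X,1])
print("top,bot",pr(w,(.48,-.2885,.156)),pr(w,(.48,-.2885,.112)),"rim",pr(w,(.48,-.2885,.058)))
im=cv2.cvtColor(np.load("side2.npz")["color"],cv2.COLOR_RGB2BGR)[85:185,280:350]
cv2.imwrite("pics/s2z.png",cv2.resize(cv2.convertScaleAbs(im,alpha=2),None,fx=6,fy=6,interpolation=cv2.INTER_CUBIC))
E
```

```text
top,bot [253.74027359 221.73312776] [253.73700279 201.53968146] rim [253.73436917 185.28004419]
```

View pics/s2z.png

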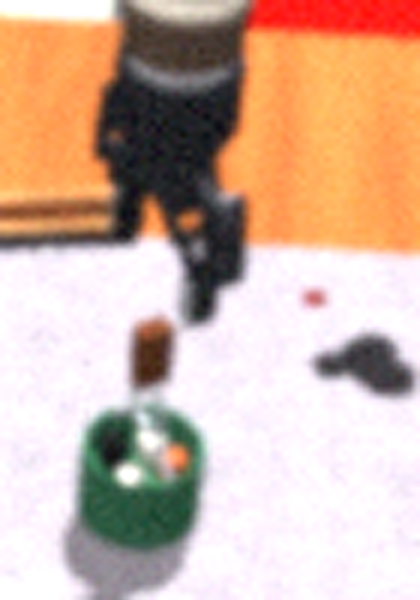

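The tips look about 30–40 mm farther back than the TCP suggests, in both the side view (tips at about (301,125) and (313,138)) and the wrist view. I'll part-close the fingers around the grip and check before descending.

```bash
python3 -m crank '{"dr":[[0,0,0],[0,0,0],[0,0,0],[0,0,0],[0,0,0],[0,0,0]],"travel":[[0,0,0],[0,0,0],[0,0,0],[0,0,0],[0,0,0],[0,0,0]],"hand":[0.04,0.04,0.04,0.04,0.04,0.04]}'
python3 - <<'E'
from workcell import bot, eyes
from h import *
o=bot.get_obs()
for n in("wrist","side"):
    c=eyes.camera(n);np.savez(n+"3.npz",p=o["eef_pos"],q=o["tool_rot"],**c);im=c["color"][:,:,::-1]
    if n=="side": im=cv2.resize(cv2.convertScaleAbs(im[85:185,280:350],alpha=2),None,fx=6,fy=6,interpolation=cv2.INTER_CUBIC)
    cv2.imwrite(f"pics/{n}3.png",im)
E
```

```text
clock: 4.42
eef_pos: [0.4804, -0.2883, 0.1399]
tool_rot: [-0.257, 0.966, 0.0, -0.0]
ft_force: [-0.1, -0.5, -0.3]
grip_width: 0.0402
```

View pics/wrist3.png

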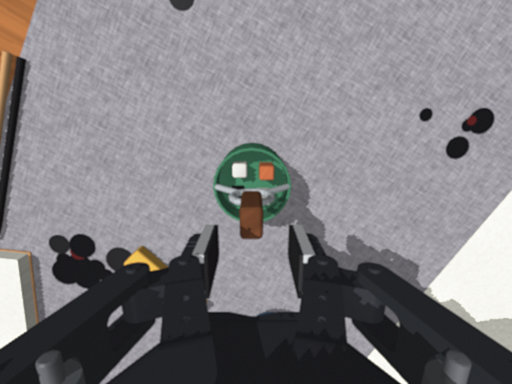

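View pics/side3.png

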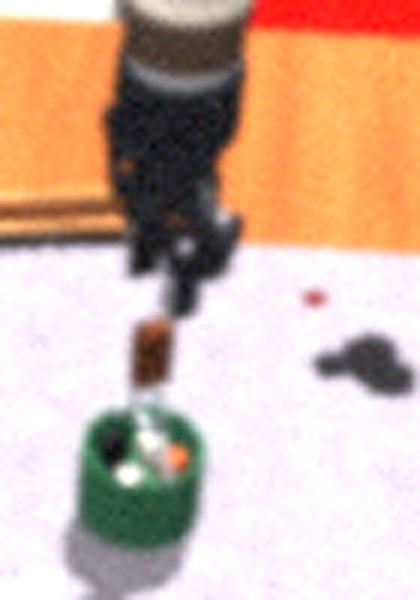

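The part-closed tips are still above the grip: in the wrist view their inner edges are at about (217,225) and (290,225), and in the side view they sit above the grip top at (305,139). Shutting the fingers here shows where the tips really end.

```bash
python3 -m crank '{"dr":[[0,0,0],[0,0,0],[0,0,0],[0,0,0],[0,0,0],[0,0,0]],"travel":[[0,0,0],[0,0,0],[0,0,0],[0,0,0],[0,0,0],[0,0,0]],"hand":[0.018,0.018,0.018,0.018,0.018,0.018]}'
python3 - <<'E'
from workcell import bot, eyes
from h import *
o=bot.get_obs()
for n in("wrist","side"):
    c=eyes.camera(n);np.savez(n+"4.npz",p=o["eef_pos"],q=o["tool_rot"],**c);im=c["color"][:,:,::-1]
    if n=="side": im=cv2.resize(cv2.convertScaleAbs(im[85:185,280:350],alpha=2),None,fx=6,fy=6,interpolation=cv2.INTER_CUBIC)
    cv2.imwrite(f"pics/{n}4.png",im)
E
```

```text
clock: 5.28
eef_pos: [0.4805, -0.2884, 0.14]
tool_rot: [-0.257, 0.966, -0.0, 0.0]
ft_force: [-0.3, 0.5, 0.3]
grip_width: 0.0181
```

View pics/wrist4.png

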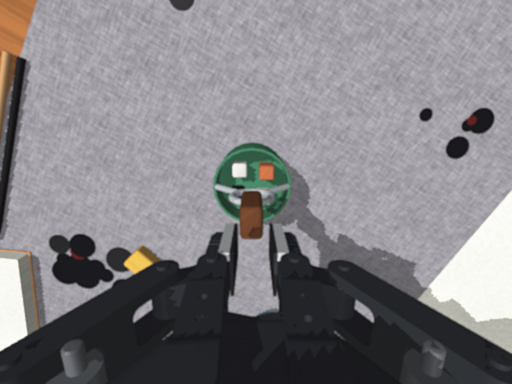

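View pics/side4.png

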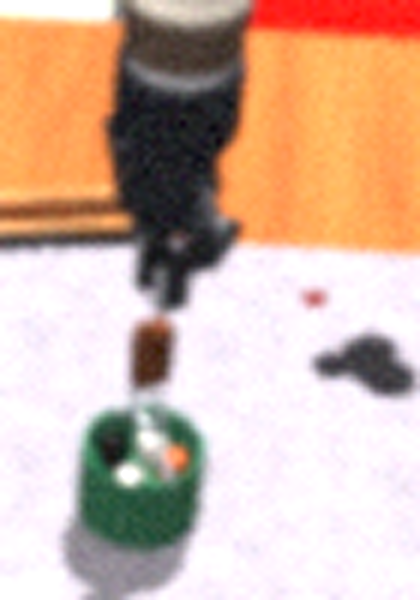

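The tips, at about (162,295) in the side zoom, sit roughly 20–30 mm above the grip top. So the real tips are about 40 mm behind the reported TCP, and I'll descend by sight.

```bash
python3 -m crank '{"dr":[[0,0,0],[0,0,0],[0,0,0],[0,0,0],[0,0,0],[0,0,0],[0,0,0]],"travel":[[0,0,0],[0,0,0],[0,0,0.01],[0,0,0.02],[0,0,0.03],[0,0,0.04],[0,0,0.04]],"hand":[0.05,0.05,0.05,0.05,0.05,0.05,0.05]}'
python3 - <<'E'
from workcell import bot, eyes
from h import *
o=bot.get_obs()
for n in("wrist","side"):
    c=eyes.camera(n);np.savez(n+"5.npz",p=o["eef_pos"],q=o["tool_rot"],**c);im=c["color"][:,:,::-1]
    if n=="side": im=cv2.resize(cv2.convertScaleAbs(im[85:185,280:350],alpha=2),None,fx=6,fy=6,interpolation=cv2.INTER_CUBIC)
    cv2.imwrite(f"pics/{n}5.png",im)
E
```

```text
clock: 6.25
eef_pos: [0.4796, -0.2879, 0.0987]
tool_rot: [-0.257, 0.966, 0.001, -0.001]
ft_force: [-1.1, 0.3, 0.6]
grip_width: 0.05
```

View pics/wrist5.png

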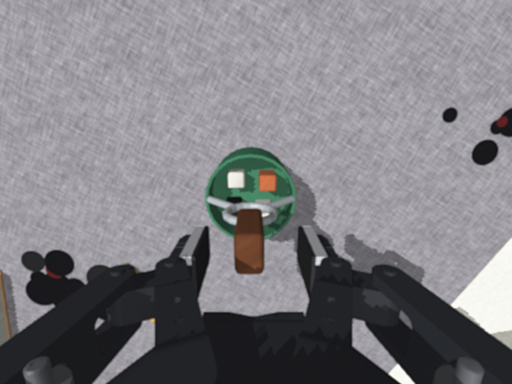

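View pics/side5.png

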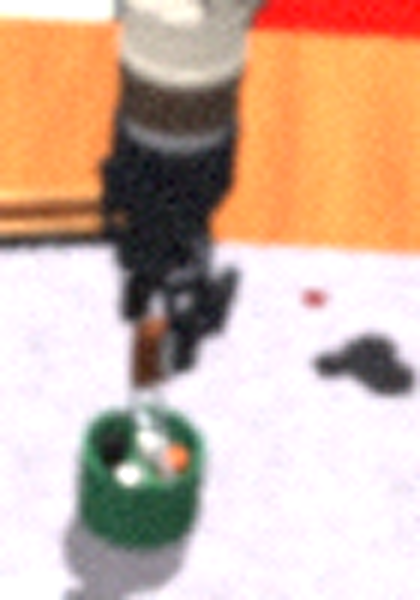

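```bash
python3 -m crank '{"dr":[[0,0,0],[0,0,0],[0,0,0],[0,0,0]],"travel":[[0,0,0.008],[0,0,0.016],[0,0,0.019],[0,0,0.019]],"hand":[0.05,0.05,0.05,0.04]}'
python3 - <<'E'
from workcell import bot, eyes
from h import *
o=bot.get_obs()
for n in("wrist","side"):
    c=eyes.camera(n);np.savez(n+"6.npz",p=o["eef_pos"],q=o["tool_rot"],**c);im=c["color"][:,:,::-1]
    if n=="side": im=cv2.resize(cv2.convertScaleAbs(im[85:185,280:350],alpha=2),None,fx=6,fy=6,interpolation=cv2.INTER_CUBIC)
    cv2.imwrite(f"pics/{n}6.png",im)
E
```

```text
clock: 6.85
eef_pos: [0.4802, -0.2882, 0.0806]
tool_rot: [-0.257, 0.966, 0.0, -0.0]
ft_force: [0.2, -0.7, 0.3]
grip_width: 0.0404
```

View pics/wrist6.png

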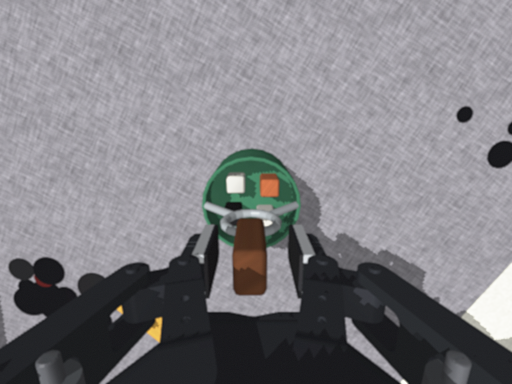

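View pics/side6.png

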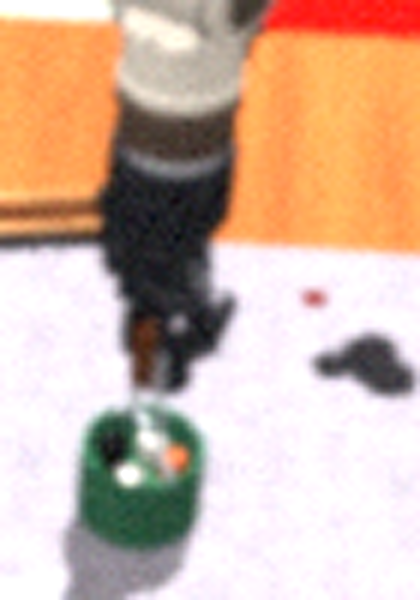

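The near tip is now by the lower end of the grip (about (180,388) in the side zoom) and the grip is centred between the fingers (u≈250 against 253), so I close.

```bash
python3 -m crank '{"dr":[[0,0,0],[0,0,0],[0,0,0],[0,0,0],[0,0,0],[0,0,0],[0,0,0]],"travel":[[0,0,0],[0,0,0],[0,0,0],[0,0,0],[0,0,0],[0,0,0],[0,0,0]],"hand":[0.02,0.01,0,0,0,0,0]}'
python3 -m crank '{"dr":[[0,0,0],[0,0,0],[0,0,0],[0,0,0],[0,0,0],[0,0,0]],"travel":[[0,0,-0.005],[0,0,-0.015],[0,0,-0.03],[0,0,-0.03],[0,0,-0.03],[0,0,-0.03]],"hand":[0,0,0,0,0,0]}'
python3 - <<'E'
from workcell import bot, eyes
from h import *
o=bot.get_obs();print(np.round(o["ft_force"],2),np.round(o["ft_torque"],2))
for n in("wrist","side"):
    c=eyes.camera(n);np.savez(n+"7.npz",p=o["eef_pos"],q=o["tool_rot"],**c);im=c["color"][:,:,::-1]
    if n=="side": im=cv2.resize(cv2.convertScaleAbs(im[85:185,280:350],alpha=2),None,fx=6,fy=6,interpolation=cv2.INTER_CUBIC)
    cv2.imwrite(f"pics/{n}7.png",im)
E
```

```text
clock: 7.82
eef_pos: [0.4809, -0.2889, 0.0814]
tool_rot: [-0.257, 0.966, -0.001, 0.0]
ft_force: [1.7, -2.9, 1.5]
grip_width: 0.0152
clock: 8.57
eef_pos: [0.48, -0.2881, 0.1105]
tool_rot: [-0.257, 0.966, 0.0, -0.0]
ft_force: [-0.5, -1.0, -7.6]
grip_width: 0.0155
[-0.47 -1.03 -7.56] [0.03 0.01 0.02]
```

View pics/wrist7.png

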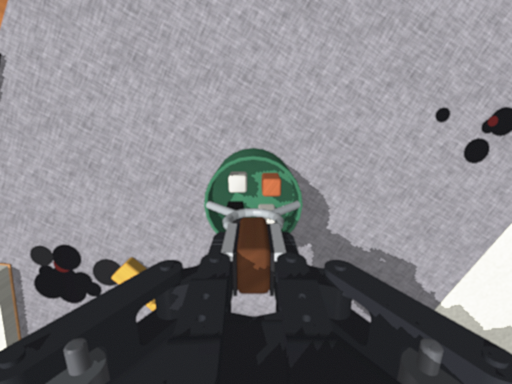

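View pics/side7.png

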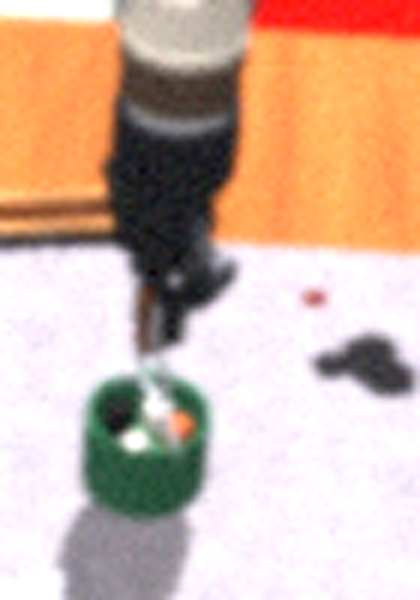

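The caddy is held squarely, about 7.6 N, with the ring in line with the jaws. Next is transit to in front of the hook.

```bash
python3 - <<'E'
from h import *
go((0.39,0.102,0.272),1.61)
E
```

```text
travel [-0.1157, 0.3834, -0.1612] dr [0.001, -0.001, 0.481]
```

```bash
python3 -m crank '{"dr":[[0,0,0],[0,0,0],[0,0,0],[0,0,0.05],[0,0,0.1],[0,0,0.15],[0,0,0.2],[0,0,0.25],[0,0,0.3],[0,0,0.35]],"travel":[[0,0,-0.03],[0,0,-0.07],[0,0,-0.11],[-0.009,0.03,-0.145],[-0.02,0.066,-0.161],[-0.032,0.106,-0.161],[-0.044,0.146,-0.161],[-0.056,0.186,-0.161],[-0.068,0.226,-0.161],[-0.08,0.266,-0.161]],"hand":[0,0,0,0,0,0,0,0,0,0]}'
python3 -m crank '{"dr":[[0,0,0.05],[0,0,0.1],[0,0,0.13],[0,0,0.13],[0,0,0.13],[0,0,0.13]],"travel":[[0,0,0],[0,0,0],[0,0,0],[0,0,0],[0,0,0],[0,0,0]],"hand":[0,0,0,0,0,0]}'
python3 - <<'E'
from h import *
from workcell import bot
go((0.39,0.102,0.272),1.61);o=bot.get_obs();print(np.round(o["ft_force"],2),o["grip_width"])
E
```

```text
clock: 9.93
eef_pos: [0.417, -0.0165, 0.272]
tool_rot: [-0.084, 0.996, 0.0, 0.0]
ft_force: [0.1, 0.1, -7.1]
grip_width: 0.0151
clock: 10.68
eef_pos: [0.4177, -0.0179, 0.272]
tool_rot: [-0.02, 1.0, 0.0, -0.0]
ft_force: [0.2, -0.4, -7.0]
grip_width: 0.0155
travel [0.0228, 0.1209, -0.0] dr [0.0, -0.0, 0.001]
[ 0.2  -0.36 -6.99] 0.015522845524179001
```

```bash
python3 -m crank '{"dr":[[0,0,0],[0,0,0],[0,0,0],[0,0,0],[0,0,0],[0,0,0],[0,0,0]],"travel":[[0.015,0.015,0],[0.023,0.045,0],[0.023,0.075,0],[0.023,0.105,0],[0.023,0.121,0],[0.023,0.121,0],[0.023,0.121,0]],"hand":[0,0,0,0,0,0,0]}'
python3 - <<'E'
from workcell import bot, eyes
from h import *
o=bot.get_obs();print(np.round(o["ft_force"],2))
for n,(y0,y1,x0,x1,s) in {"top":(120,300,180,290,3),"side":(120,250,200,360,5)}.items():
    c=eyes.camera(n);np.savez(n+"8.npz",p=o["eef_pos"],q=o["tool_rot"],**c);im=c["color"][:,:,::-1]
    im=cv2.resize(cv2.convertScaleAbs(im[y0:y1,x0:x1],alpha=1.5),None,fx=s,fy=s,interpolation=cv2.INTER_CUBIC)
    cv2.imwrite(f"pics/{n}8.png",im[:600,:800])
c=eyes.camera("wrist");np.savez("wrist8.npz",p=o["eef_pos"],q=o["tool_rot"],**c);cv2.imwrite("pics/wrist8.png",c["color"][:,:,::-1])
E
```

```text
clock: 11.55
eef_pos: [0.3894, 0.1019, 0.272]
tool_rot: [-0.02, 1.0, -0.0, -0.0]
ft_force: [0.4, -0.7, -7.8]
grip_width: 0.0154
[ 0.4  -0.67 -7.83]
```

View pics/side8.png

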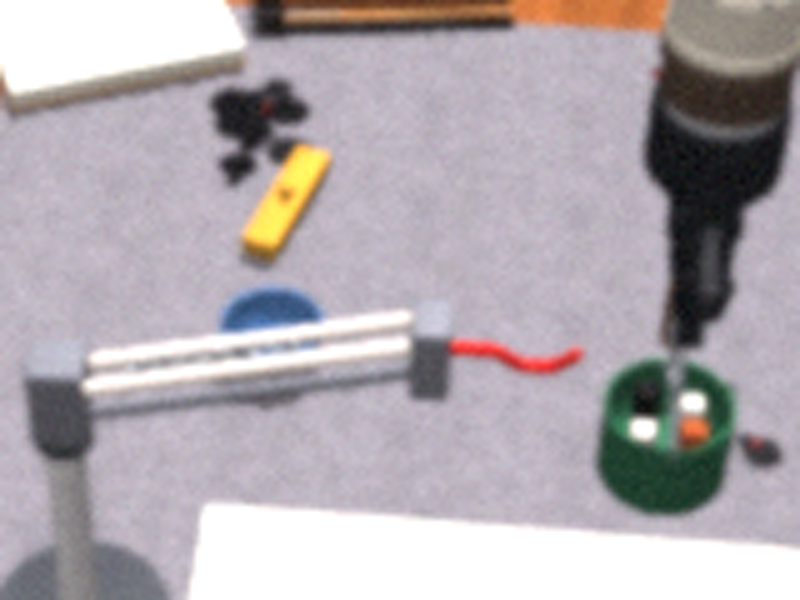

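View pics/top8.png

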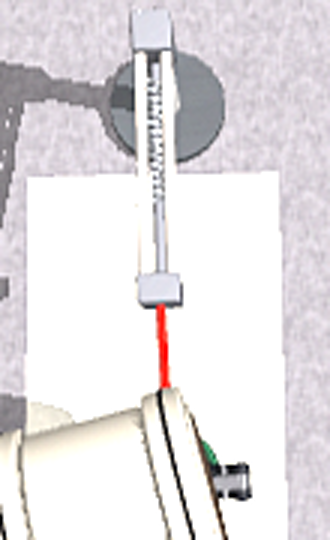

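View pics/wrist8.png

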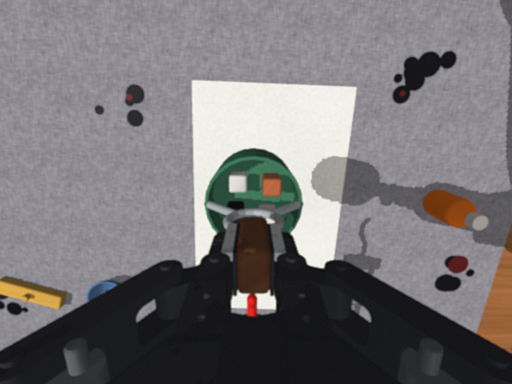

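```bash
python3 - <<'E'
from h import *
pr=lambda X:(lambda q:((q[:2]/q[2])-[200,120])*5)(P(C["side"])@np.r_[X,1]).round()
for nm,X in dict(eye=(.3897,.1015,.2975),ringbot=(.3897,.1015,.2675),rimc=(.3897,.1015,.2485),griptop=(.3897,.1015,.3465),tip=(.446,.102,.292),tipc=(.446,.102,.288),seat=(.474,.103,.28)).items(): print(nm,pr(np.array(X)))
print(pr((.446,.102,.297)))
w=wcam("wrist8.npz");p2=lambda X:(lambda q:(q[:2]/q[2]))(P(w)@np.r_[X,1])
print(p2((.446,.102,.29)),p2((.3897,.1015,.3465)),p2((.474,.103,.28)))
E
python3 - <<'E'
import cv2,numpy as np
im=np.load("side8.npz")["color"][175:230,310:355,::-1]
cv2.imwrite("pics/side8z.png",cv2.resize(cv2.convertScaleAbs(im,alpha=1.5),None,fx=10,fy=10,interpolation=cv2.INTER_CUBIC))
E
```

```text
eye [677. 344.]
ringbot [671. 379.]
rimc [667. 401.]
griptop [687. 284.]
tip [580. 344.]
tipc [579. 349.]
seat [530. 356.]
[580. 338.]
[251.2088949  298.38483356] [253.95747686 274.27686661] [251.19908246 320.61659102]
```

View pics/side8z.png

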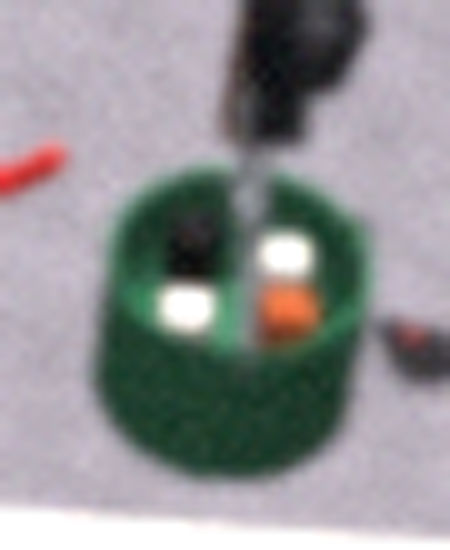

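Lateral alignment is good: in the wrist view the tip is at (252,297), in line with the grip at u≈253. In the side view the ring spans the tip's height, with the tip at (580,353) and the rim centre at (670,404). I'll insert slowly.

```bash
python3 -m crank '{"dr":[[0,0,0],[0,0,0],[0,0,0],[0,0,0],[0,0,0],[0,0,0],[0,0,0]],"travel":[[-0.015,0,0],[-0.03,-0.001,0],[-0.042,-0.001,0],[-0.054,-0.001,0],[-0.066,-0.001,0],[-0.07,-0.001,0],[-0.07,-0.001,0]],"hand":[0,0,0,0,0,0,0]}'
python3 - <<'E'
from workcell import bot, eyes
from h import *
o=bot.get_obs();print(np.round(o["ft_force"],2))
for n,(y0,y1,x0,x1,s) in {"side":(120,250,200,360,5)}.items():
    c=eyes.camera(n);np.savez(n+"9.npz",p=o["eef_pos"],q=o["tool_rot"],**c);im=c["color"][:,:,::-1]
    im=cv2.resize(cv2.convertScaleAbs(im[160:220,270:345],alpha=1.6),None,fx=10,fy=10,interpolation=cv2.INTER_CUBIC)
    cv2.imwrite(f"pics/{n}9.png",im[:600,:800])
c=eyes.camera("wrist");np.savez("wrist9.npz",p=o["eef_pos"],q=o["tool_rot"],**c);cv2.imwrite("pics/wrist9.png",c["color"][:,:,::-1])
E
```

```text
clock: 12.58
eef_pos: [0.4598, 0.104, 0.2718]
tool_rot: [-0.02, 1.0, -0.0, -0.0]
ft_force: [1.0, 0.0, -7.6]
grip_width: 0.0152
[ 1.05  0.03 -7.63]
```

View pics/side9.png

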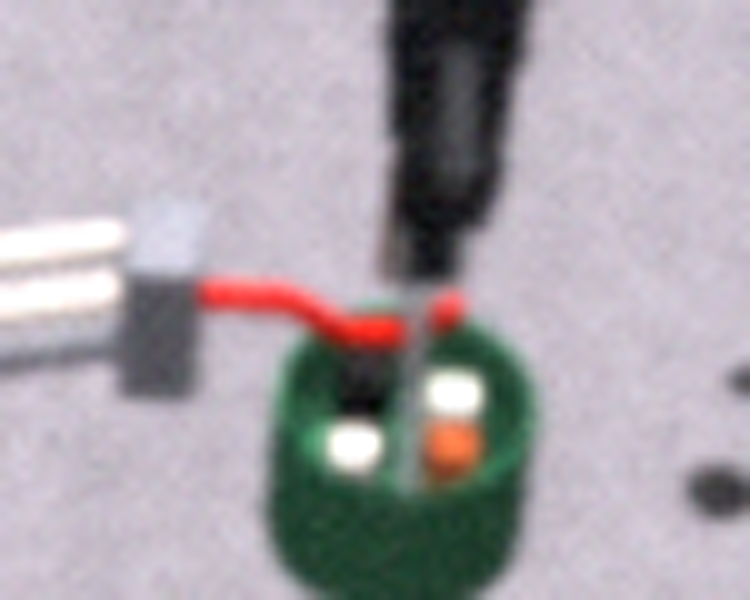

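View pics/wrist9.png

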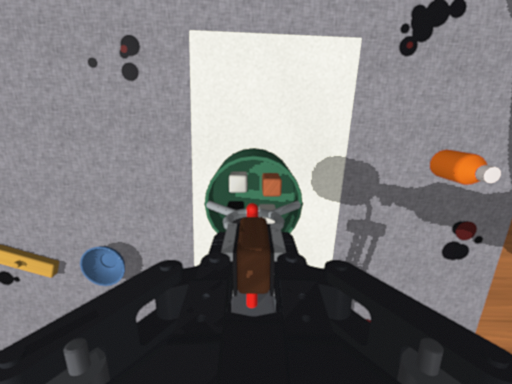

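The hook now passes through the ring: the ring wire crosses the red bar at x≈415 in the zoom, with the tip at 465. I'll move to over the dip and start lowering.

```bash
python3 -m crank '{"dr":[[0,0,0],[0,0,0],[0,0,0],[0,0,0],[0,0,0],[0,0,0]],"travel":[[-0.007,0,0],[-0.013,0,0.002],[-0.013,0,0.006],[-0.013,0,0.01],[-0.013,0,0.012],[-0.013,0,0.012]],"hand":[0,0,0,0,0,0]}'
python3 - <<'E'
from workcell import bot, eyes
from h import *
o=bot.get_obs();print(np.round(o["ft_force"],2))
c=eyes.camera("side");im=c["color"][:,:,::-1];print(np.round(bot.get_obs()["ft_force"],2))
im=cv2.resize(cv2.convertScaleAbs(im[160:220,270:345],alpha=1.6),None,fx=10,fy=10,interpolation=cv2.INTER_CUBIC)
cv2.imwrite(f"pics/side10.png",im[:600,:800])
E
```

```text
clock: 13.42
eef_pos: [0.4725, 0.1045, 0.2597]
tool_rot: [-0.02, 1.0, -0.0, -0.0]
ft_force: [-0.6, -0.2, -8.2]
grip_width: 0.0154
[-0.59 -0.16 -8.15]
[ 0.53 -0.69 -8.05]
```

View pics/side10.png

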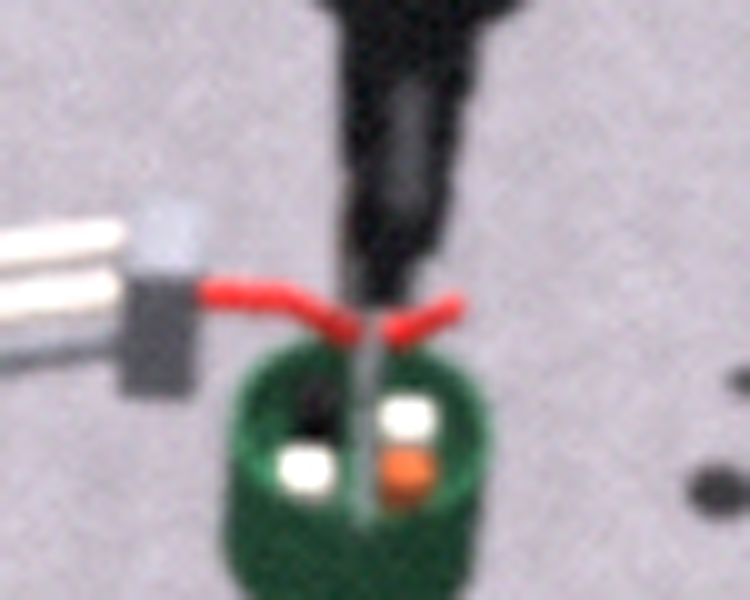

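```bash
python3 -m crank '{"dr":[[0,0,0],[0,0,0],[0,0,0],[0,0,0],[0,0,0],[0,0,0]],"travel":[[0,0,0.002],[0,0,0.004],[0.0005,0,0.006],[0.0005,0,0.008],[0.001,0,0.01],[0.001,0,0.01]],"hand":[0,0,0,0,0,0]}'
python3 -m crank '{"dr":[[0,0,0],[0,0,0],[0,0,0],[0,0,0],[0,0,0],[0,0,0]],"travel":[[0.0003,0,0.002],[0.0006,0,0.004],[0.001,0,0.006],[0.0015,0,0.008],[0.002,0,0.01],[0.002,0,0.01]],"hand":[0,0,0,0,0,0]}'
python3 - <<'E'
from workcell import bot, eyes
from h import *
c=eyes.camera("side");im=c["color"][:,:,::-1];print(np.round(bot.get_obs()["ft_force"],2))
im=cv2.resize(cv2.convertScaleAbs(im[160:220,270:345],alpha=1.6),None,fx=10,fy=10,interpolation=cv2.INTER_CUBIC)
cv2.imwrite(f"pics/side11.png",im[:600,:800])
E
```

```text
clock: 14.22
eef_pos: [0.4717, 0.1045, 0.2502]
tool_rot: [-0.02, 1.0, 0.0, 0.0]
ft_force: [-2.0, -0.5, -3.9]
grip_width: 0.0152
clock: 14.98
eef_pos: [0.4697, 0.1044, 0.2398]
tool_rot: [-0.02, 1.0, -0.0, -0.0]
ft_force: [-3.0, -0.6, -3.3]
grip_width: 0.0153
[-3.   -0.85 -2.96]
```

View pics/side11.png

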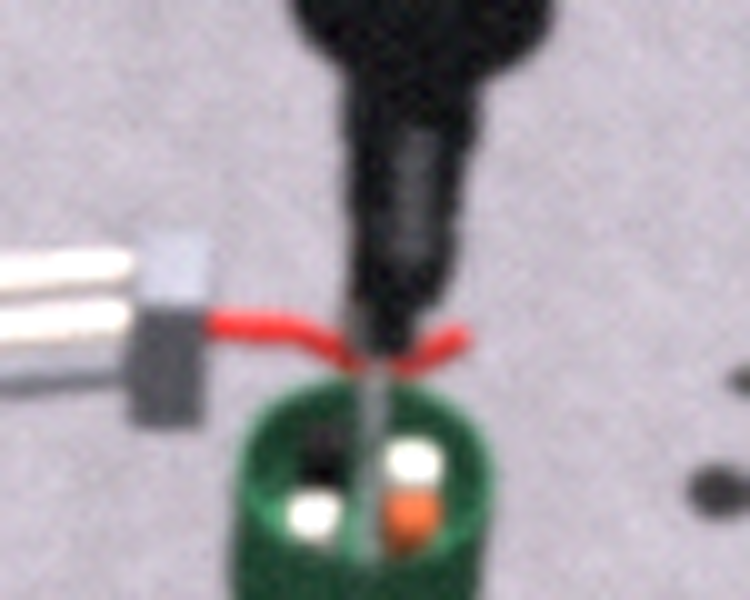

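A lateral force of −3 N has built up because the arm pushes forward as it sinks. I'll give way along tool +x while sinking.

```bash
python3 -m crank '{"dr":[[0,0,0],[0,0,0],[0,0,0],[0,0,0],[0,0,0],[0,0,0],[0,0,0]],"travel":[[0.001,0,0.001],[0.002,0,0.003],[0.003,0,0.005],[0.0035,0,0.007],[0.004,0,0.009],[0.0045,0,0.01],[0.0045,0,0.01]],"hand":[0,0,0,0,0,0,0]}'
python3 - <<'E'
from workcell import bot, eyes
from h import *
for i in range(2):
    c=eyes.camera("side");im=c["color"][:,:,::-1];print(np.round(bot.get_obs()["ft_force"],2))
im=cv2.resize(cv2.convertScaleAbs(im[160:220,270:345],alpha=1.6),None,fx=10,fy=10,interpolation=cv2.INTER_CUBIC)
cv2.imwrite(f"pics/side12.png",im[:600,:800])
E
```

```text
clock: 15.9
eef_pos: [0.4654, 0.1042, 0.23]
tool_rot: [-0.02, 1.0, -0.0, 0.0]
ft_force: [3.3, -0.3, -2.9]
grip_width: 0.0154
[ 3.9   0.71 -3.29]
[ 3.3  -0.21 -3.75]
```

View pics/side12.png

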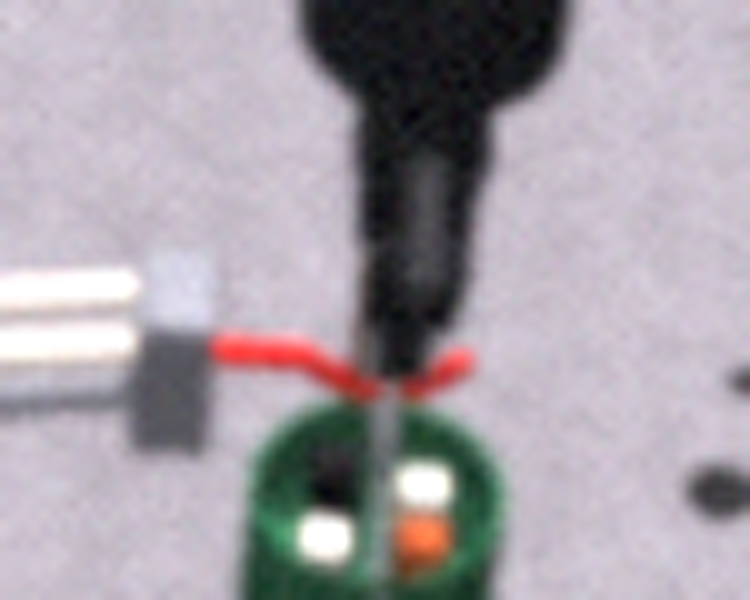

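```bash
python3 -m crank '{"dr":[[0,0,0],[0,0,0],[0,0,0],[0,0,0],[0,0,0],[0,0,0],[0,0,0]],"travel":[[-0.001,0,0.001],[-0.001,0,0.003],[-0.0005,0,0.005],[-0.0003,0,0.007],[0,0,0.009],[0,0,0.01],[0,0,0.01]],"hand":[0,0,0,0,0,0,0]}'
python3 - <<'E'
from workcell import bot, eyes
from h import *
for i in range(3):
    c=eyes.camera("side");print(np.round(bot.get_obs()["ft_force"],2))
E
```

```text
clock: 16.88
eef_pos: [0.4647, 0.1042, 0.2198]
tool_rot: [-0.02, 1.0, -0.0, -0.001]
ft_force: [-2.2, 0.3, -1.9]
grip_width: 0.0149
[-3.59  0.47 -1.7 ]
[-2.96 -0.08 -2.13]
[-3.3  -0.16 -1.97]
```

```bash
python3 -m crank '{"dr":[[0,0,0],[0,0,0],[0,0,0],[0,0,0],[0,0,0],[0,0,0],[0,0,0]],"travel":[[0.0005,0,0.001],[0.001,0,0.003],[0.0013,0,0.005],[0.0016,0,0.007],[0.0018,0,0.009],[0.002,0,0.01],[0.002,0,0.01]],"hand":[0,0,0,0,0,0,0]}'
python3 - <<'E'
from workcell import bot, eyes
from h import *
for i in range(3):
    c=eyes.camera("side");print(np.round(bot.get_obs()["ft_force"],2))
E
```

```text
clock: 17.9
eef_pos: [0.4639, 0.1042, 0.2102]
tool_rot: [-0.02, 1.0, 0.0, 0.001]
ft_force: [0.9, -0.1, -2.3]
grip_width: 0.0152
[ 1.28 -0.08 -0.87]
[ 0.63 -2.09 -1.54]
[ 2.14  0.06 -1.76]
```

```bash
python3 -m crank '{"dr":[[0,0,0],[0,0,0],[0,0,0],[0,0,0],[0,0,0],[0,0,0],[0,0,0]],"travel":[[-0.0005,0,0.001],[-0.0003,0,0.003],[-0.0002,0,0.005],[-0.0001,0,0.007],[0,0,0.009],[0,0,0.01],[0,0,0.01]],"hand":[0,0,0,0,0,0,0]}'
python3 - <<'E'
from workcell import bot, eyes
from h import *
for i in range(4):
    c=eyes.camera("side");print(np.round(bot.get_obs()["ft_force"],2))
im=c["color"][:,:,::-1]
im=cv2.resize(cv2.convertScaleAbs(im[165:225,270:345],alpha=1.6),None,fx=10,fy=10,interpolation=cv2.INTER_CUBIC)
cv2.imwrite(f"pics/side13.png",im[:600,:800])
E
```

```text
clock: 18.92
eef_pos: [0.4635, 0.1042, 0.2001]
tool_rot: [-0.02, 1.0, 0.0, 0.0]
ft_force: [2.9, -0.4, -0.5]
grip_width: 0.0156
[ 3.03 -0.35 -0.58]
[ 1.84  1.66 -1.43]
[ 2.35 -0.74 -0.07]
[ 2.58  0.21 -0.69]
```

View pics/side13.png

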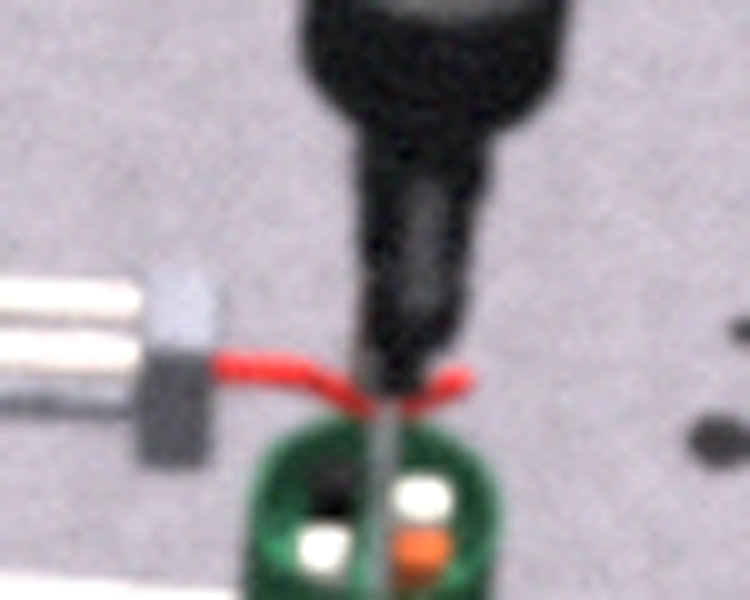

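```bash
python3 -m crank '{"dr":[[0,0,0],[0,0,0],[0,0,0],[0,0,0],[0,0,0],[0,0,0],[0,0,0]],"travel":[[-0.0005,0,0.001],[-0.001,0,0.002],[-0.001,0,0.003],[-0.001,0,0.004],[-0.001,0,0.005],[-0.001,0,0.006],[-0.001,0,0.006]],"hand":[0,0,0,0,0,0,0]}'
python3 - <<'E'
from workcell import bot, eyes
from h import *
f=[]
for i in range(8):
    c=eyes.camera("side");f.append(bot.get_obs()["ft_force"])
print(np.mean(f,0).round(2),np.std(f,0).round(2),bot.get_obs()["clock"])
E
```

```text
clock: 20.0
eef_pos: [0.4638, 0.1041, 0.1938]
tool_rot: [-0.02, 1.0, -0.0, -0.001]
ft_force: [-1.0, -0.2, -0.7]
grip_width: 0.0151
[-2.41 -0.12 -0.4 ] [0.7  0.54 0.42] 20.4
```

```bash
python3 -m crank '{"dr":[[0,0,0],[0,0,0],[0,0,0],[0,0,0],[0,0,0],[0,0,0],[0,0,0]],"travel":[[0.0004,0,0.001],[0.0006,0,0.002],[0.0006,0,0.003],[0.0006,0,0.004],[0.0006,0,0.005],[0.0006,0,0.005],[0.0006,0,0.005]],"hand":[0,0,0,0,0,0,0]}'
python3 - <<'E'
from workcell import bot, eyes
from h import *
f=[]
for i in range(10):
    c=eyes.camera("side");f.append(bot.get_obs()["ft_force"])
print(np.mean(f,0).round(2),np.std(f,0).round(2),bot.get_obs()["clock"])
im=c["color"][:,:,::-1]
im=cv2.resize(cv2.convertScaleAbs(im[165:225,270:345],alpha=1.6),None,fx=10,fy=10,interpolation=cv2.INTER_CUBIC)
cv2.imwrite(f"pics/side14.png",im[:600,:800])
E
```

```text
clock: 21.28
eef_pos: [0.4639, 0.1042, 0.1891]
tool_rot: [-0.02, 1.0, -0.0, 0.0]
ft_force: [0.0, 0.0, -0.2]
grip_width: 0.0152
[-0.18 -0.12 -0.25] [0.69 0.5  0.56] 21.775
```

View pics/side14.png

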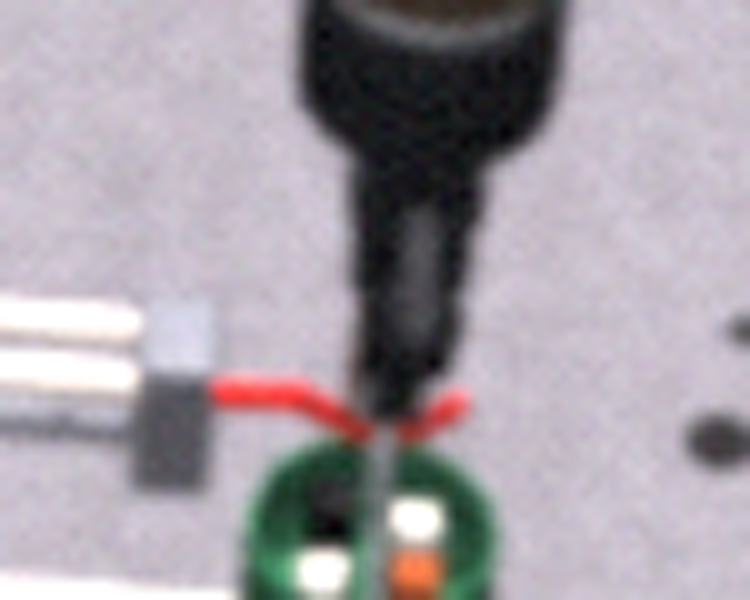

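```bash
python3 -m crank '{"dr":[[0,0,0],[0,0,0],[0,0,0],[0,0,0],[0,0,0],[0,0,0],[0,0,0]],"travel":[[0,0,0.001],[0,0,0.002],[0,0,0.003],[-0.0002,0,0.004],[-0.0002,0,0.004],[-0.0002,0,0.004],[-0.0002,0,0.004]],"hand":[0,0,0,0,0,0,0]}'
python3 - <<'E'
from workcell import bot, eyes
from h import *
f=[]
for i in range(24):
    c=eyes.camera("side");f.append(bot.get_obs()["ft_force"])
print(np.mean(f,0).round(2),np.std(f,0).round(2),bot.get_obs()["clock"])
E
```

```text
clock: 22.65
eef_pos: [0.464, 0.1042, 0.1851]
tool_rot: [-0.02, 1.0, 0.0, 0.0]
ft_force: [0.1, -0.7, 0.4]
grip_width: 0.015
[1.27 0.12 0.35] [0.42 0.49 0.43] 23.85
```

```bash
python3 -m crank '{"dr":[[0,0,0],[0,0,0],[0,0,0],[0,0,0]],"travel":[[-0.0002,0,-0.0005],[-0.0004,0,-0.001],[-0.0004,0,-0.001],[-0.0004,0,-0.001]],"hand":[0,0,0,0]}'
python3 - <<'E'
from workcell import bot, eyes
from h import *
f=[]
for i in range(30):
    c=eyes.camera("side");f.append(bot.get_obs()["ft_force"])
print(np.mean(f,0).round(2),np.std(f,0).round(2),bot.get_obs()["clock"])
E
```

```text
clock: 24.35
eef_pos: [0.464, 0.1042, 0.1859]
tool_rot: [-0.02, 1.0, 0.0, -0.0]
ft_force: [0.3, 0.8, 0.7]
grip_width: 0.0156
[-0.83  0.08  0.04] [0.7  0.39 0.47] 25.85
```

The wrist force is about zero (fz 0.04 N, fx −0.8 N), so the arm carries the load. I'll relieve the last lateral bit, pause, then open gently.

```bash
python3 -m crank '{"dr":[[0,0,0],[0,0,0],[0,0,0],[0,0,0]],"travel":[[0.0002,0,0],[0.0002,0,0],[0.0002,0,0],[0.0002,0,0]],"hand":[0,0,0,0]}'
python3 -m crank '{"dr":[[0,0,0],[0,0,0],[0,0,0],[0,0,0],[0,0,0],[0,0,0],[0,0,0],[0,0,0]],"travel":[[0,0,0],[0,0,0],[0,0,0],[0,0,0],[0,0,0],[0,0,0],[0,0,0],[0,0,0]],"hand":[0.018,0.02,0.025,0.03,0.04,0.04,0.04,0.04]}'
python3 - <<'E'
from workcell import bot, eyes
from h import *
for n in("wrist","side"):
    im=eyes.camera(n)["color"][:,:,::-1]
    if n=="side": im=cv2.resize(cv2.convertScaleAbs(im[165:240,260:350],alpha=1.6),None,fx=8,fy=8,interpolation=cv2.INTER_CUBIC)
    cv2.imwrite(f"pics/{n}15.png",im[:600,:800])
E
```

```text
clock: 26.35
eef_pos: [0.4641, 0.1042, 0.186]
tool_rot: [-0.02, 1.0, -0.0, 0.0]
ft_force: [-1.6, -0.1, 0.3]
grip_width: 0.0158
clock: 27.35
eef_pos: [0.4641, 0.1042, 0.186]
tool_rot: [-0.02, 1.0, 0.0, -0.0]
ft_force: [-0.1, -0.3, 0.8]
grip_width: 0.0399
```

View pics/side15.png

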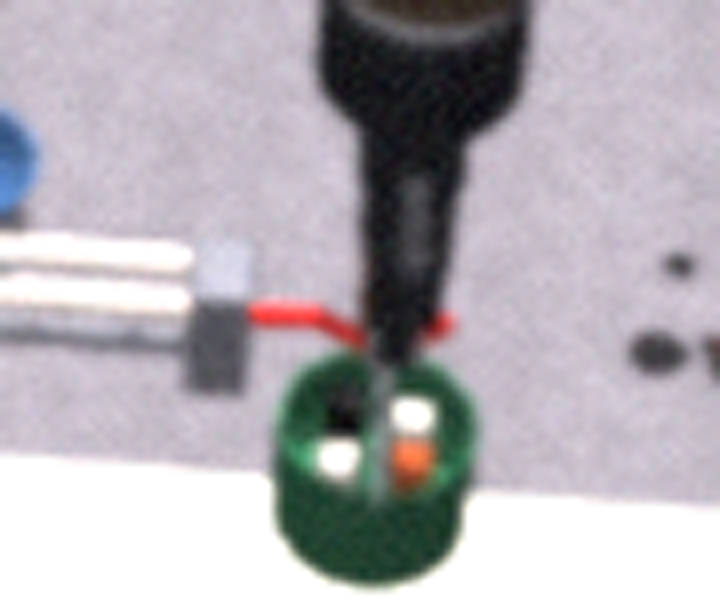

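View pics/wrist15.png

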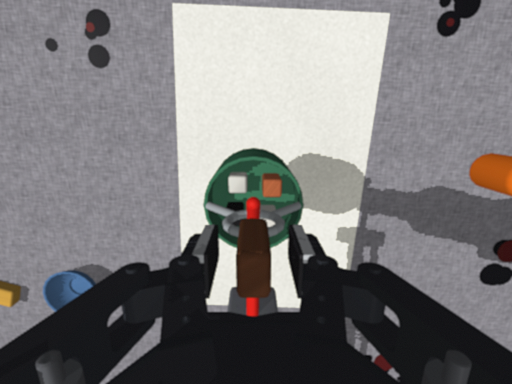

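The caddy hangs freely with the grip midway between the open fingers (u≈253, fingers at 217 and 290) and no jump. I'll retreat straight up.

```bash
python3 -m crank '{"dr":[[0,0,0],[0,0,0],[0,0,0],[0,0,0],[0,0,0],[0,0,0],[0,0,0],[0,0,0],[0,0,0],[0,0,0]],"travel":[[0,0,-0.005],[0,0,-0.015],[0,0,-0.03],[0,0,-0.045],[0,0,-0.065],[0,0,-0.09],[0,0,-0.12],[0,0,-0.15],[0,0,-0.15],[0,0,-0.15]],"hand":[0.05,0.05,0.05,0.05,0.05,0.05,0.05,0.05,0.05,0.05]}'
python3 -m crank '{"dr":[[0,0,0],[0,0,0],[0,0,0],[0,0,0],[0,0,0],[0,0,0],[0,0,0],[0,0,0]],"travel":[[0.03,0,0],[0.06,0,0],[0.1,0,0],[0.13,0,0],[0.15,0,0],[0.15,0,0],[0.15,0,0],[0.15,0,0]],"hand":[0.05,0.05,0.05,0.05,0.05,0.05,0.05,0.05]}'
python3 - <<'E'
from workcell import bot, eyes
from h import *
for k in range(2):
  for n in("side","top"):
    im=eyes.camera(n)["color"][:,:,::-1]
    if n=="side": im=im[165:240,260:350]; im=cv2.resize(cv2.convertScaleAbs(im,alpha=1.6),None,fx=8,fy=8,interpolation=cv2.INTER_CUBIC)
    cv2.imwrite(f"pics/{n}16_{k}.png",im[:600,:800])
  for _ in range(8): eyes.camera("top")
E
```

```text
clock: 28.7
eef_pos: [0.464, 0.1041, 0.3357]
tool_rot: [-0.02, 1.0, -0.0, -0.0]
ft_force: [0.6, -0.4, -0.0]
grip_width: 0.0505
clock: 29.7
eef_pos: [0.3147, 0.0982, 0.3355]
tool_rot: [-0.02, 1.0, -0.0, -0.0]
ft_force: [0.6, 0.6, 0.9]
grip_width: 0.0495
```

View pics/side16_0.png

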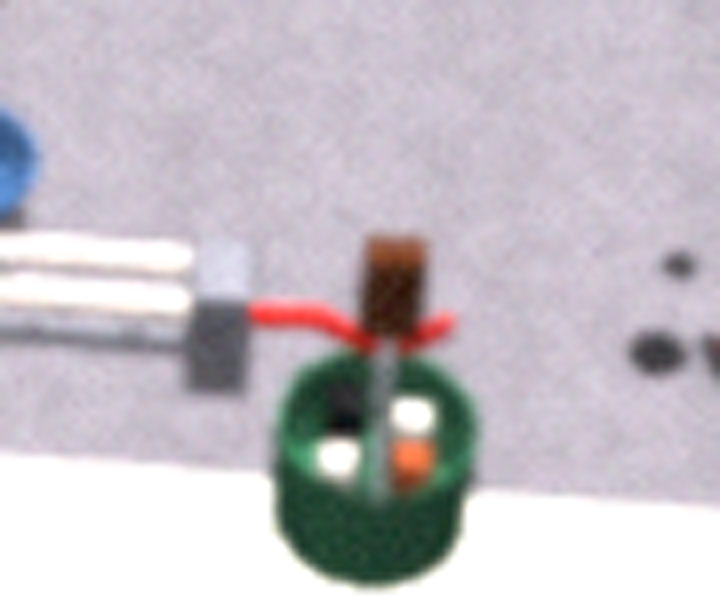

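View pics/side16_1.png

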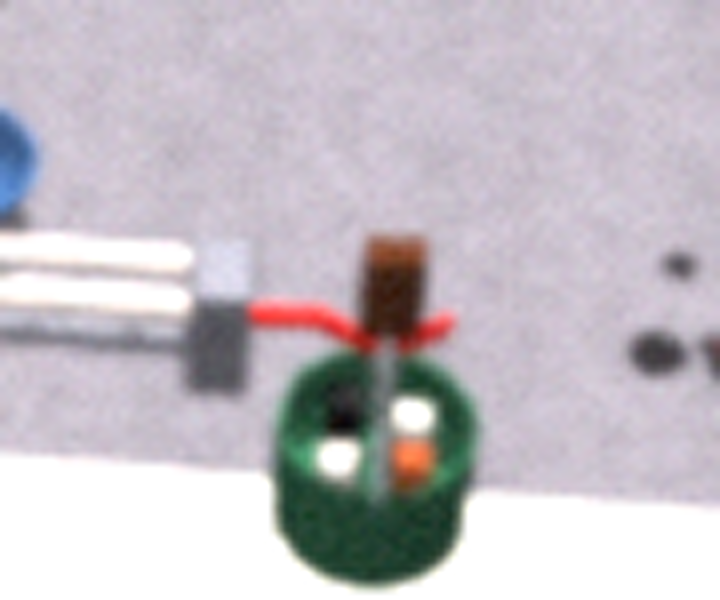

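View pics/top16_1.png

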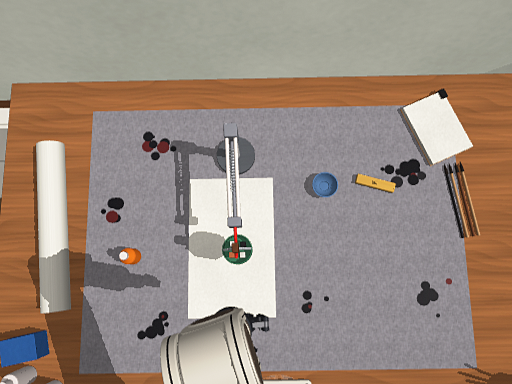

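The two side views, taken about 0.5 s apart, are identical: ring in the dip at (380,340), caddy upright, robot clear. In the top view the dish (324,185), paperweight (375,183) and bottle (128,256) haven't moved. I'm handing in.

```bash
python3 - <<'E'
from workcell import job
print(job.job_done())
E
```

```text
the job is handed in; nothing more can be done
None
```

I hung the caddy by its ring in the dip of the red hook and handed the job in at about 31 s. No verdict was reported.

- **Lowering:** I kept hold while the arm sank about 65 mm. I let go once the wrist force was near zero: vertical 0.04 N on average, sideways about -0.8 N. I then opened the fingers slowly, backed straight up and moved clear.
- **Last checks:** Two side views about 0.5 s apart showed the caddy hanging upright with no movement, the ring at the bottom of the dip. In the top view the robot was clear, and the ink dish, paperweight and bottle were where they started.
- **What disagreed:** In both the wrist and side views the fingertips sat about 40 mm farther back than the reported tool point. I set the grasp height by the pictures instead. Force readings were noisy by about 0.5 N.
- **Sideways load:** It swung between about -3.6 and +3.9 N while the arm sank. I eased it off before releasing.

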